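# Lay out the shoemaker's bench

### The job

Set the bench out for the next clog: lay the wooden sole flat in the middle of the marble slab, running along the slab's length, and stand the longer of the two lasts upright on the middle of the sole, its toe towards the sole's toe. Nest the tall tack cup upright in the wide one with its handle pointing the opposite way to the wide cup's handle, and stand the glue tin on the bench half-way along the gap between the slab's end and the wide cup, in line with the slab. Leave the wide cup and the short last where they are.

Things in the scene. Friction and masses are not known exactly. Their poses are not given: they have to be found in the camera images.
- slab: White marble slab lying fixed on the black bench, 110 mm (x) by 200 mm (y), 20 mm thick. Origin at the centre of its underside, on the bench; x across its width, y along its length (seen from the robot it lies roughly left to right), z up. The wide cup stands beyond one of its short ends, a cone of blue thread on a black base (a bystander, fixed) beyond the other.
- sole_center (a point): Loose wooden clog sole with a thin black rubber underside, shaped like a shoe sole: 140 mm long, 58 mm wide at the ball of the foot, 40 mm at the waist, 46 mm at the heel, 16 mm thick, lying flat on the bench. Point at mid-length, at its waist, half-way up (8 mm above the bench); x towards the toe, y across, z up. Grip it across the waist (40 mm wide from 10 mm toewards of this point to 25 mm heelwards of it).
- last_long_center (a point): The longer of two pale wooden shoe lasts (foot-shaped blocks with a flat underside, high heel end and low rounded toe): 115 mm long, 44 mm wide at the ball, 56 mm high at the heel. Point at mid-length and half the height, 28 mm above its underside; x towards the toe, y across, z up. Flat sides 34 mm apart from this point heelwards to 40 mm behind it, 50 mm high; stands upright on its flat underside.
- last_long_toe (a point): The toe end of the longer last: a point 57.5 mm towards the toe from its centre point, at the same height.
- last_short_center (a point): The shorter last, the same shape: 83 mm long, 32 mm wide, 40 mm high. Not needed; must stay. Point at mid-length, 20 mm above the bench; x towards its toe.
- cup_wide: Wide, low round tack cup of bright sheet metal, open at the top, loose, empty: 68 mm outside and 62 mm inside diameter, 34 mm high, floor 4 mm thick. Its handle is a 7 mm round bar that leaves the rim and rises outwards to 74 mm from the axis, 46 mm high. Origin at the centre of its underside; x towards the handle, z up. It stays where it stands.
- cup_tall_center (a point): Tall, narrow round tack cup of the same metal, open at the top, loose, empty: 48 mm outside diameter, 62 mm high. A straight level bar handle, 7 mm thick, leaves its side 40 mm above its underside and ends 70 mm from its axis. Point on the axis half-way up (31 mm above the underside); x towards the handle, z up. Seated in the wide cup its underside is 4 mm above the bench, so that it stands 32 mm proud of the wide cup's rim.
- cup_tall_handle (a point): The free end of the tall cup's handle, 70 mm from the cup's axis and 40 mm above its underside.
- tin_center (a point): Closed round glue tin, steel with a paper band and a brass lid: 57 mm in diameter, 60 mm high, upright, no handle. Point on its axis half-way up (30 mm above the bench); z up.
Things that resemble listed ones, but are neither listed nor needed, are in the scene too. There is more than one size of the part that bears tin_center; the job needs the middle-sized. Of the things that look like the part that bears sole_center, the larger one is meant.

How it is judged:
At the end, for the whole second after the job is handed in: Sole flat on the slab, centred to 15 mm, along it; last on it, centred to 14 mm, both aligned to 0.2 rad, toe to toe. Tall cup seated in wide cup, handles opposed to 50 deg. Tin 138-205 mm from slab centre, 70-135 from wide cup, in line to 25 mm. Wide cup moved <25, short last <20. Released, still (horizontal distance between sole_center and slab below 0.015 m and z of sole_center in the frame of slab between 0.024 and 0.032 m and angle between the x axis of sole_center and the y axis of slab, either way round below 0.2 rad and angle between each of sole_center, last_long_center, tin_center's own z axis and vertical below 0.08 rad and horizontal distance between last_long_center and sole_center below 0.014 m and z of last_long_center in the frame of sole_center between 0.032 and 0.04 m and angle between the x axis of last_long_center and the x axis of sole_center, either way round below 0.2 rad and x of last_long_toe in the frame of sole_center above 0.03 m and horizontal distance between cup_tall_center and cup_wide below 0.012 m and z of cup_tall_center in the frame of cup_wide between 0.031 and 0.04 m and angle between cup_tall_center's own z axis and vertical below 0.1 rad and x of cup_tall_handle in the frame of cup_wide below -0.045 m and x of tin_center in the frame of slab between -0.025 and 0.025 m and horizontal distance between tin_center and slab between 0.138 and 0.205 m and horizontal distance between tin_center and cup_wide between 0.07 and 0.135 m and height (world z) of tin_center between 0.026 and 0.034 m and distance of cup_wide from where it was at the start of the episode below 0.025 m and distance of last_short_center from where it was at the start of the episode below 0.02 m and linear speed of each of sole, last_long, cup_tall, tin, cup_wide below 0.02 m/s); the robot touches nothing.
It fails at once if the short last is displaced by more than 30 mm or knocked over (distance of last_short_center from where it was at the start of the episode above 0.03 m or angle between last_short_center's own z axis and vertical above 0.6 rad).
It fails at once if the wide cup is pushed more than 40 mm away or tipped over (distance of cup_wide from where it was at the start of the episode above 0.04 m or angle between cup_wide's own z axis and vertical above 0.6 rad).
It also fails if it takes over 109 s, if anything falls off the work surface, if the arm or the gripper's body presses on something with over 40 N, if the wrist force passes 120 N, or if a joint passes its speed limit or range.

### The arm

A 6-joint arm with a two-finger parallel gripper is mounted at the origin on the work surface. World frame = base frame: x ahead of the robot, y to its left, z up, the work surface at z = 0. Lengths are in m, angles in rad, forces in N, time in s.
With the tool pointing down it reaches from about 0.375 to 0.75 m from the base axis. Payload 9 kg.
Tool frame: the origin (TCP) lies at the very end of the fingers, on their centre line; the grasp point (between the pads) lies 19 mm behind it; z points along the fingers, y is the line along which they close (so a half turn about z gives the same grasp; the last joint's range is limited). The gripper opens to 85 mm and grips with 20 to 120 N. Pads are 22 mm wide; open, the fingers measure 114 mm over their backs; the gripper's body (76 mm by 85 mm) begins 54 mm behind the grasp point. The pads swing forward as they close: fully open they stand 13 mm farther back than shut.
Start: joints at [1.008, 0.104, 0.097, 1.564, 0, 1.353], TCP at [0.203, 0.565, 0.205] pointing down, gripper open.
Joint ranges: [-2.99, 2.99], [-0.84, 1.86], [-1.1, 1.16], [-1.84, 2.11], [-1.51, 1.56], [-3.14, 3.14]. Speed limits (rad/s): [2.22, 2.22, 2.57, 3.14, 3.14, 3.14].

### API

Orientations are given as a rotation vector (axis times angle).
In Python, from workcell import robot, cams gives the robot as it stands.
- The arm moves only by the tool carry_out, never from a script. Its argument "rows" is a list of rows, each a list of 7 numbers: the shift along the tool's x, y, z normalised to -1 to 1, where 1 is 0.25 m, then the turn, a rotation vector about the tool's x, y, z normalised to -1 to 1, where 1 is pi rad, then the opening, from -1 (shut) to 1 (fully open). In form: [[dx, dy, dz, ax, ay, az, fingers], ...]. A call has 1 to 10 rows; each row is the pose to reach, as a shift and turn from the pose commanded when the call began, along the tool's axes at that moment, turning the shorter way round; what a row does not reach only later rows make up. A row lasts 1/10 s, in which the tool goes at most 50 mm and 8.59 degrees, less where a joint would pass 70% of its speed; a pose out of reach is approached as far as the arm can. A call with a number of a shift or a turn outside -1 to 1 is refused whole. A call with a gripper value outside its range is refused whole. The fingers move at their own pace and stop on an object; "force" is the grip in N (left out, the last holds). Time passes only in rows, so rows that repeat a pose let the fingers close. It gives the time, the measured TCP pose, the force, the opening and the grip force at its end, in the units of the state.
- robot.state(): the state, without advancing time (a new reading comes with each control period).
- cams.grab_frame(name): name is "scene" or "top" or "wrist"; returns a dict with "image" (480x640x3 uint8, red, green, blue), "range_z" (480x640 float32, m along the optical axis (not along the pixel's ray), 0 where there is no reading), "fovy" (degrees; the focal length in pixels is half the picture's height over the tangent of half this angle, whatever the lens; pixels are square), "cx", "cy" (the principal point, pixels), "k1" (the pictures are not rectified: a ray, as slopes to the right and down, at radius r is drawn at 1 + k1 r^2 times it, then the intrinsics apply), "rvec" (rotation vector, rad) and "tvec" (3), from world to camera coordinates, as OpenCV has them. Camera axes: x right, y down, z forward; pixel columns grow to the right and rows downward; lengths in m; the calibration is good to about 2 mm. A picture is of the moment at which its call begins.
- robot.hand_in(): hands the job in; it is judged then, once.
Trained networks look in a picture, given as the dict that the camera call returned (one of the last four; its "shot" number tells which), for a name from the list of things; names that differ only in an ending like _2 or _b are one class to them, and where a whole thing is asked for, a point or a joint stands for the part that bears it (a point fixed in the world has none). Each returns a list of dicts, best first, with "conf" (0 to 1); they miss things now and then, are a little off and sometimes report something else, mostly with a low value. They report only what shows in the picture. A call takes as long as a camera call. They do not tell look-alikes from the thing itself.
- cams.look_for(picture, name): "rect" ([left, top, right, bottom] in pixels, round what is visible of it).
- cams.silhouettes(picture, name): "mask" (480x640 bool, what is visible of it) and "rect" ([left, top, right, bottom] in pixels, round what is visible of it).
The state is a dict: "time_s": time; "joints": joint angles; "qd": joint speeds; "joint_efforts": joint torques, N m; "tool_pos": TCP position; "orientation": TCP orientation; "ft_force": force on the tool from outside, world axes, zero at the start; "moment": the same for the moment, N m; "gripper_width": finger opening in m; "finger_force": force on a finger pad.
Only numpy, scipy, OpenCV 4.12 (cv2) and the standard library are available. Lean on these libraries where they do the work, as an engineer would, in place of code of your own. Each camera call takes 0.05 s, during which the arm holds its last target. There are 200 camera calls.

## Working session

There is one attempt and no reset: what is moved stays moved. The work goes in short steps, Python scripts to look and compute and a tool call to move; the robot and the scene stay as the last step left them, time stands still between calls to the robot, and variables do not carry over. Pictures are saved under pics/ and viewed, at most 14 in all, crops included, and the job is handed in when it is done.

Besides the shell and the picture viewer there is one more tool, called after ">>>" in YAML: its name, and indented under it one key for each argument. carry_out: Moves the arm, as the interface text tells. Scaled input: -1 to 1 covers 0.25 m each way for a shift and pi rad each way for a turn. Its arguments: {"type":"object","properties":{"rows":{"type":"array"},"force":{"type":"number"}},"required":["rows"]}

```bash
mkdir -p pics; ls; cat > h.py <<'E'
import numpy as np, cv2
from workcell import robot, cams
from scipy.spatial.transform import Rotation as R
def cloud(f):
    im=f["image"];h,w=im.shape[:2];fo=h/2/np.tan(np.radians(f["fovy"])/2)
    K=np.array([[fo,0,f["cx"]],[0,fo,f["cy"]],[0,0,1]])
    u,v=np.meshgrid(np.arange(w),np.arange(h))
    p=cv2.undistortPoints(np.stack([u,v],-1).reshape(-1,1,2).astype(np.float64),K,np.array([f["k1"],0,0,0.])).reshape(h,w,2)
    z=f["range_z"];c=np.dstack([p*z[...,None],z])
    Rm=R.from_rotvec(np.ravel(f["rvec"])).as_matrix()
    P=(c-np.ravel(f["tvec"]))@Rm
    P[z<=0]=np.nan
    return P
def save(f,n): cv2.imwrite(f"pics/{n}.png",f["image"][...,::-1])
E
python3 - <<'E'
from h import *
for n in ("top","scene"):
    f=cams.grab_frame(n);save(f,n);P=cloud(f)
    print(n,f["k1"],f["fovy"])
    for t in ["slab","sole_center","last_long_center","cup_wide","cup_tall_center","tin_center"]:
        for d in cams.silhouettes(f,t):
            Q=P[d["mask"]];Q=Q[~np.isnan(Q[:,0])]
            if len(Q)<5: continue
            print(t,round(d["conf"],2),np.round(d["rect"]),len(Q),"med",np.round(np.median(Q,0),3),"lo",np.round(np.percentile(Q,3,0),3),"hi",np.round(np.percentile(Q,97,0),3))
E
```

```text
pics
top 0.018267527412855446 51.221699398574046
slab 0.84 [260. 265. 350. 322.] 4483 med [0.464 0.002 0.021] lo [ 0.413 -0.09   0.017] hi [0.516 0.096 0.025]
sole_center 0.84 [466. 258. 501. 298.] 731 med [ 0.51  -0.393  0.012] lo [ 0.469 -0.424  0.003] hi [ 0.546 -0.36   0.016]
last_long_center 0.8 [234. 191. 256. 239.] 892 med [0.636 0.139 0.041] lo [0.587 0.126 0.003] hi [0.693 0.161 0.058]
cup_wide 0.92 [172. 280. 205. 332.] 898 med [0.454 0.261 0.007] lo [0.402 0.228 0.001] hi [0.486 0.291 0.041]
cup_wide 0.56 [430. 203. 460. 233.] 652 med [ 0.633 -0.298  0.06 ] lo [ 0.61  -0.326  0.019] hi [ 0.661 -0.275  0.064]
cup_tall_center 0.73 [297. 192. 326. 229.] 489 med [ 0.634 -0.008  0.02 ] lo [ 0.604 -0.032  0.001] hi [0.673 0.015 0.063]
tin_center 0.81 [472. 212. 493. 232.] 391 med [ 0.627 -0.392  0.044] lo [ 0.609 -0.413  0.007] hi [ 0.647 -0.376  0.049]
tin_center 0.65 [426. 202. 458. 231.] 709 med [ 0.633 -0.297  0.06 ] lo [ 0.61  -0.327  0.002] hi [ 0.661 -0.274  0.064]
tin_center 0.56 [440. 129. 485. 179.] 1593 med [ 0.764 -0.336  0.086] lo [ 0.733 -0.377  0.007] hi [ 0.807 -
[... 904 characters left out ...]
249. 335. 294.] 1289 med [ 0.64  -0.001  0.041] lo [ 0.604 -0.035  0.001] hi [0.677 0.019 0.062]
cup_tall_center 0.6 [213. 237. 281. 270.] 1452 med [ 0.653 -0.154  0.015] lo [ 0.583 -0.191  0.002] hi [ 0.707 -0.127  0.018]
tin_center 0.94 [104. 203. 155. 260.] 2497 med [ 0.787 -0.316  0.063] lo [ 0.744 -0.369  0.004] hi [ 0.814 -0.302  0.088]
tin_center 0.83 [182. 197. 215. 236.] 1045 med [ 0.649 -0.287  0.044] lo [ 0.617 -0.322  0.004] hi [ 0.665 -0.274  0.062]
tin_center 0.82 [163. 188. 185. 212.] 459 med [ 0.638 -0.385  0.034] lo [ 0.614 -0.41   0.005] hi [ 0.65  -0.375  0.046]
tin_center 0.46 [360. 288. 412. 352.] 1900 med [0.657 0.154 0.031] lo [0.6   0.133 0.002] hi [0.699 0.166 0.057]
```

```bash
python3 - <<'E'
import cv2
a=cv2.imread("pics/top.png")
cv2.imwrite("pics/topc.png",cv2.resize(a[120:350,150:520],(800,497),interpolation=cv2.INTER_CUBIC))
E
```

```text
(no output)
```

View pics/topc.png

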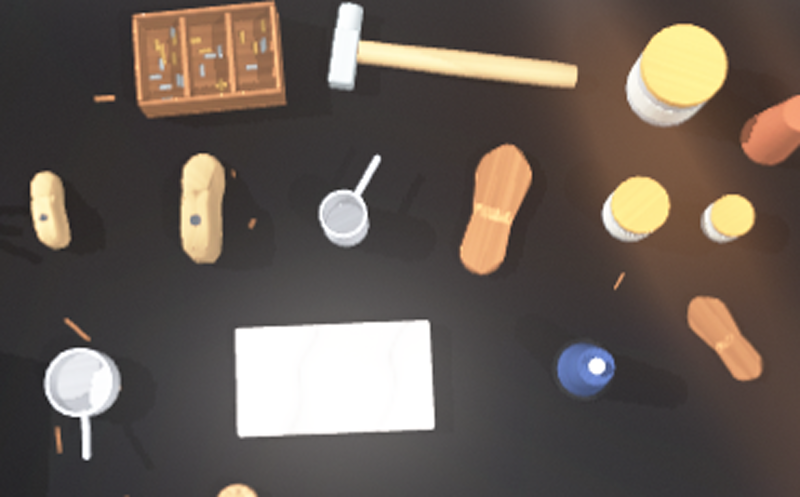

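View pics/scene.png

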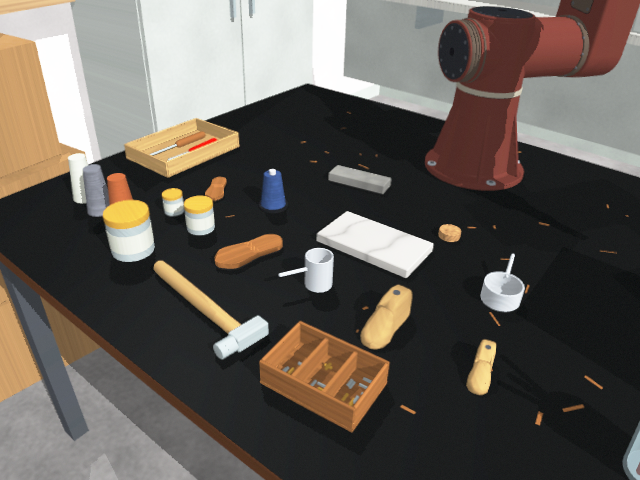

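The top crop (2.16x) shows these:
- **Soles:** (497,208) and (725,338). The first is the larger, so it is the one meant.
- **Tins:** large (680,75), middle (637,208) and small (728,217). The middle one's lid is at z≈0.062, which fits 60 mm.
- **Lasts:** long (203,208) and short (48,210).
- **Cups:** tall at (345,215) with its handle to the upper right, wide at (83,382) with its handle downwards.
- **Others:** slab (335,378) and blue cone (585,370).

Next I fit the poses.

```bash
cat >> h.py <<'E'
def box(P,lo,hi):
    m=np.all((P>lo)&(P<hi),-1); return P[m]
def rect(Q):
    c,s,a=cv2.minAreaRect((Q[:,:2]*1000).astype(np.float32)); return np.round(c,1),np.round(s,1),round(a,1)
def circ(Q):
    A=np.c_[2*Q[:,:2],np.ones(len(Q))];s=np.linalg.lstsq(A,(Q[:,:2]**2).sum(1),rcond=None)[0]
    return np.round(s[:2],4),round(float(np.sqrt(s[2]+s[:2]@s[:2])),4)
def axis(Q):
    c=Q.mean(0);w,V=np.linalg.eigh(np.cov(Q[:,:2].T));v=V[:,1]
    t=(Q[:,:2]-c[:2])@v; m=(t.max()+t.min())/2
    o=(Q[:,:2]-c[:2])@V[:,0]
    prof=[(round(float(k),3),round(float(np.ptp(o[abs(t-k)<.004])),3),round(float(np.median(Q[abs(t-k)<.004,2])),3)) for k in np.linspace(t.min()+.008,t.max()-.008,6)]
    return "mid",np.round(c[:2]+m*v,4),"dir",np.round(v,3),"deg",round(float(np.degrees(np.arctan2(v[1],v[0]))),1),"len",round(float(np.ptp(t)),3),prof
E
python3 - <<'E'
from h import *
for n in ("top","scene"):
    P=cloud(cams.grab_frame(n)); print("==",n)
    print("slab",rect(box(P,[.38,-.13,.016],[.55,.13,.03])))
    print("sole",axis(box(P,[.56,-.215,.011],[.73,-.10,.03])))
    print("long",axis(box(P,[.57,.10,.010],[.72,.19,.09])))
    print("long top",axis(box(P,[.57,.10,.045],[.72,.19,.09])))
    print("short",axis(box(P,[.57,.22,.010],[.72,.37,.09])))
    Q=box(P,[.38,.2,.029],[.53,.33,.08]);print("wide rim",circ(Q[Q[:,0]>.43]),"handle",np.round(Q[Q[:,0]<.41].mean(0),4) if (Q[:,0]<.41).any() else "")
    Q=box(P,[.58,-.08,.055],[.69,.05,.09]);print("tall rim",circ(Q),np.round(Q.max(0),3),np.round(Q.min(0),3))
    Q=box(P,[.58,-.08,.036],[.72,.05,.048]);k=Q[np.argsort(-np.hypot(Q[:,0]-.63,Q[:,1]))[:15]];print("tall h",np.round(k.mean(0),3))
    Q=box(P,[.58,-.35,.056],[.69,-.25,.09]);print("tin",rect(Q),np.median(Q[:,2]))
s=robot.state();print(s["tool_pos"],R.from_rotvec(s["orientation"]).as_matrix().round(3).tolist(),s["time_s"],s["gripper_width"])
E
```

```text
== top
slab (array([464.3,   3.5]), array([110. , 199.8]), 2.9)
sole ('mid', array([ 0.6411, -0.1608]), 'dir', array([-0.962,  0.274]), 'deg', 164.1, 'len', 0.139, [(-0.06, 0.035, 0.016), (-0.035, 0.058, 0.017), (-0.011, 0.049, 0.016), (0.014, 0.041, 0.016), (0.039, 0.044, 0.017), (0.063, 0.037, 0.017)])
long ('mid', array([0.6418, 0.141 ]), 'dir', array([-0.999, -0.054]), 'deg', -176.9, 'len', 0.115, [(-0.055, 0.035, 0.019), (-0.035, 0.043, 0.031), (-0.015, 0.033, 0.046), (0.004, 0.032, 0.055), (0.024, 0.033, 0.054), (0.044, 0.031, 0.043)])
long top ('mid', array([0.6235, 0.1425]), 'dir', array([-0.999, -0.034]), 'deg', -178.0, 'len', 0.065, [(-0.026, 0.031, 0.051), (-0.017, 0.031, 0.055), (-0.007, 0.032, 0.056), (0.003, 0.031, 0.056), (0.012, 0.031, 0.054), (0.022, 0.032, 0.052)])
short ('mid', array([0.6396, 0.3034]), 'dir', array([-0.967, -0.256]), 'deg', -165.2, 'len', 0.082, [(-0.037, 0.026, 0.016), (-0.024, 0.028, 0.024), (-0.011, 0.023, 0.034), (0.002, 0.024, 0.039), (0.015, 0.022, 0.039), (0.029, 0.023, 0.033)])
wide rim (array([0.4566, 0.2594]), 0.0324) handle [0.3949 0.246
[... 920 characters left out ...]
 (0.008, 0.032, 0.055), (0.018, 0.032, 0.055), (0.027, 0.028, 0.052)])
short ('mid', array([0.6434, 0.3085]), 'dir', array([-0.965, -0.263]), 'deg', -164.8, 'len', 0.075, [(-0.023, 0.029, 0.015), (-0.011, 0.03, 0.022), (0.001, 0.025, 0.031), (0.013, 0.024, 0.039), (0.025, 0.024, 0.04), (0.036, 0.022, 0.039)])
wide rim (array([0.459 , 0.2618]), 0.032) handle [0.3972 0.2481 0.0431]
tall rim (array([ 0.6272, -0.0045]), 0.0225) [0.651 0.02  0.064] [ 0.602 -0.029  0.055]
tall h [ 0.689 -0.037  0.041]
tin (array([ 638.6, -301.1]), array([57.3, 56.5]), 58.8) 0.060136348279535526
[0.20280157 0.56470469 0.20451892] [[-0.941, 0.338, 0.0], [0.338, 0.941, 0.0], [-0.0, 0.0, -1.0]] 0.8 0.08564471706785327
```

```bash
cat >> h.py <<'E'
def plan(*T):
    "targets (x,y,z,yaw of tool x in deg) -> normalised rows from the present pose"
    s=robot.state();p=np.array(s["tool_pos"]);R0=R.from_rotvec(s["orientation"])
    print("now",p.round(4),"yaw",round(float(np.degrees(np.arctan2(*R0.as_matrix()[[1,0],0]))),1),"tilt",round(float(np.degrees(np.arccos(-R0.as_matrix()[2,2]))),2),"w",round(s["gripper_width"],4),"t",s["time_s"],"F",np.round(s["ft_force"],1),"j6",round(s["joints"][5],2))
    for x,y,z,a in T:
        c,q=np.cos(np.radians(a)),np.sin(np.radians(a))
        Rt=R.from_matrix(np.array([[c,q,0],[q,-c,0],[0,0,-1]]))
        d=R0.inv().apply(np.array([x,y,z])-p)/.25; w=(R0.inv()*Rt).as_rotvec()/np.pi
        print((x,y,z,a),np.r_[d,w].round(3).tolist())
E
```

>>> carry_out:
  rows:
    - [-0.867, -0.712, 0, 0, 0, 0, 1]
    - [-0.867, -0.712, 0, 0, 0, 0, 1]
    - [-0.867, -0.712, 0, 0, 0, 0, 1]
    - [-0.867, -0.712, 0, 0, 0, 0, 1]
    - [-0.867, -0.712, 0, 0, 0, 0, 1]
    - [-0.867, -0.712, 0, 0, 0, 0, 1]
    - [-0.867, -0.712, 0, 0, 0, 0, 1]
    - [-0.867, -0.712, 0, 0, 0, 0, 1]

```text
time_s: 1.6
tool_pos: [0.3469, 0.3237, 0.2047]
orientation: [0.542, 3.094, 0.001]
ft_force: [-0.6, 0.2, 0.1]
gripper_width: 0.0856
finger_force: 0.0
```

>>> carry_out:
  rows:
    - [-0.867, -0.712, 0, 0, 0, 0, 1]
    - [-0.867, -0.712, 0, 0, 0, 0, 1]
    - [-0.867, -0.712, 0, 0, 0, 0, 1]
    - [-0.867, -0.712, 0, 0, 0, 0, 1]
    - [-0.867, -0.712, 0, 0, 0, 0, 1]
    - [-0.867, -0.712, 0, 0, 0, 0, 1]
    - [-0.867, -0.712, 0, 0, 0, 0, 1]
    - [-0.867, -0.712, 0, 0, 0, 0, 1]

```text
time_s: 2.4
tool_pos: [0.4904, 0.0839, 0.2043]
orientation: [-0.539, -3.094, -0.001]
ft_force: [-0.6, 0.3, 1.0]
gripper_width: 0.0853
finger_force: 0.0
```

```bash
python3 - <<'E'
from h import *
plan((.634,-.1575,.2,164.5))
E
```

```text
now [0.4904 0.0839 0.2043] yaw 160.3 tilt 0.05 w 0.0853 t 2.4 F [-0.6  0.3  1. ] j6 0.25
(0.634, -0.1575, 0.2, 164.5) [-0.867, -0.715, 0.016, 0.0, -0.0, -0.024]
```

>>> carry_out:
  rows:
    - [-0.867, -0.715, 0.1, 0, 0, -0.024, 1]
    - [-0.867, -0.715, 0.1, 0, 0, -0.024, 1]
    - [-0.867, -0.715, 0.1, 0, 0, -0.024, 1]
    - [-0.867, -0.715, 0.1, 0, 0, -0.024, 1]
    - [-0.867, -0.715, 0.1, 0, 0, -0.024, 1]
    - [-0.867, -0.715, 0.1, 0, 0, -0.024, 1]
    - [-0.867, -0.715, 0.1, 0, 0, -0.024, 1]
    - [-0.867, -0.715, 0.1, 0, 0, -0.024, 1]
    - [-0.867, -0.715, 0.1, 0, 0, -0.024, 1]

```text
time_s: 3.3
tool_pos: [0.6341, -0.1561, 0.18]
orientation: [0.418, 3.113, 0.001]
ft_force: [0.8, -0.1, 0.2]
gripper_width: 0.0853
finger_force: 0.0
```

```bash
python3 - <<'E'
from h import *
f=cams.grab_frame("wrist");save(f,"w1");P=cloud(f)
print("sole",axis(box(P,[.56,-.23,.011],[.73,-.09,.03])))
plan((.634,-.1575,.05,164.5),(.634,-.1575,.003,164.5))
E
```

```text
sole ('mid', array([ 0.6415, -0.16  ]), 'dir', array([-0.962,  0.272]), 'deg', 164.2, 'len', 0.14, [(-0.063, 0.037, 0.017), (-0.038, 0.057, 0.017), (-0.013, 0.05, 0.017), (0.011, 0.041, 0.017), (0.036, 0.044, 0.017), (0.061, 0.04, 0.017)])
now [ 0.6341 -0.1562  0.1802] yaw 164.7 tilt 0.03 w 0.0853 t 3.35 F [ 0.4 -0.3 -0.5] j6 -0.17
(0.634, -0.1575, 0.05, 164.5) [-0.001, -0.005, 0.521, 0.0, 0.0, 0.001]
(0.634, -0.1575, 0.003, 164.5) [-0.001, -0.005, 0.709, 0.0, 0.0, 0.001]
```

View pics/w1.png

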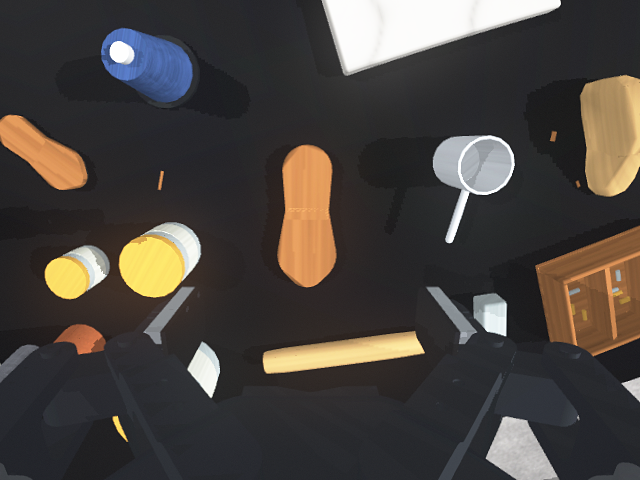

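The wrist view shows the large sole at (307,215) with its toe down the picture, square to the fingers. The middle tin is at (155,262) and the tall cup at (478,165). I descend and grip the sole.

>>> carry_out:
  rows:
    - [-0.002, -0.008, 0.3, 0, 0, 0.002, 1]
    - [-0.002, -0.008, 0.5, 0, 0, 0.002, 1]
    - [-0.002, -0.008, 0.6, 0, 0, 0.002, 1]
    - [-0.002, -0.008, 0.705, 0, 0, 0.002, 1]
    - [-0.002, -0.008, 0.705, 0, 0, 0.002, 1]
    - [-0.002, -0.008, 0.705, 0, 0, 0.002, 0.2]
    - [-0.002, -0.008, 0.705, 0, 0, 0.002, -0.5]
    - [-0.002, -0.008, 0.705, 0, 0, 0.002, -1]
    - [-0.002, -0.008, 0.705, 0, 0, 0.002, -1]
    - [-0.002, -0.008, 0.705, 0, 0, 0.002, -1]
  force: 60

```text
time_s: 4.35
tool_pos: [0.6345, -0.1606, 0.0041]
orientation: [0.432, 3.111, -0.0]
ft_force: [0.3, -0.6, 0.3]
gripper_width: 0.0123
finger_force: 0.0
```

>>> carry_out:
  rows:
    - [0, 0, 0, 0, 0, 0, -1]
    - [0, 0, 0, 0, 0, 0, -1]
    - [0, 0, -0.1, 0, 0, 0, -1]
    - [0, 0, -0.2, 0, 0, 0, -1]
    - [0, 0, -0.35, 0, 0, 0, -1]
    - [0, 0, -0.35, 0, 0, 0, -1]

```text
time_s: 4.95
tool_pos: [0.6368, -0.1618, 0.0968]
orientation: [0.431, 3.104, -0.004]
ft_force: [0.5, -0.0, 0.6]
gripper_width: 0.0003
finger_force: 0.0
```

```bash
python3 - <<'E'
from h import *
plan((.55,-.05,.15,92.9))
f=cams.grab_frame("wrist");P=cloud(f);save(f,"w2")
f=cams.grab_frame("scene");P=cloud(f);print("sole",axis(box(P,[.56,-.215,.08],[.73,-.09,.125])))
E
```

```text
now [ 0.6368 -0.1618  0.0968] yaw 164.2 tilt 0.46 w 0.0003 t 4.95 F [ 0.5 -0.   0.6] j6 -0.17
(0.55, -0.05, 0.15, 92.9) [0.454, 0.335, -0.217, 0.001, 0.002, 0.396]
sole ('mid', array([ 0.6369, -0.1554]), 'dir', array([-0.916,  0.401]), 'deg', 156.4, 'len', 0.02, [(-0.001, 0.003, 0.123), (-0.0, 0.003, 0.123), (0.0, 0.004, 0.123), (0.001, 0.002, 0.123), (0.002, 0.003, 0.122), (0.003, 0.003, 0.122)])
```

View pics/w2.png

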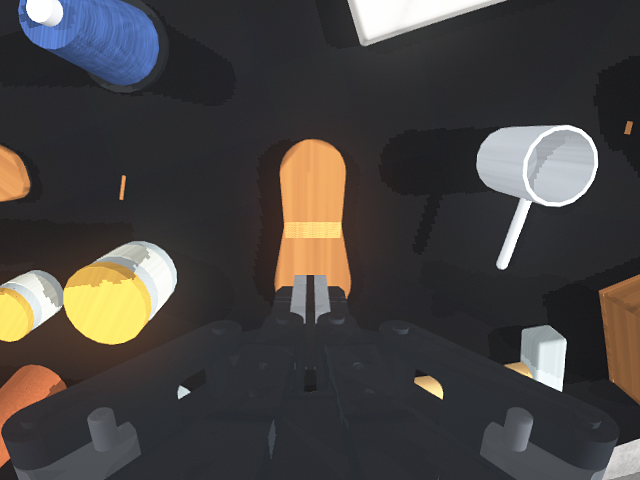

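The fingers shut above or past the sole: width is 0 and the sole is still lying at (310,215). I re-measure, pre-shape the fingers to about 50 mm and check where the tips really are.

>>> carry_out:
  rows:
    - [0, 0, 0, 0, 0, 0, 0.2]
    - [0, 0, 0, 0, 0, 0, 0.2]
    - [0, 0, 0, 0, 0, 0, 0.2]
    - [0, 0, 0, 0, 0, 0, 0.2]
    - [0, 0, 0, 0, 0, 0, 0.2]
    - [0, 0, 0, 0, 0, 0, 0.2]
    - [0, 0, 0, 0, 0, 0, 0.2]

```text
time_s: 5.75
tool_pos: [0.634, -0.1604, 0.0908]
orientation: [0.432, 3.112, 0.0]
ft_force: [1.0, 0.2, 0.0]
gripper_width: 0.0513
finger_force: 0.0
```

```bash
python3 - <<'E'
from h import *
f=cams.grab_frame("scene");P=cloud(f)
Q=box(P,[.58,-.24,.06],[.69,-.08,.16]);print("tips lowest",np.round(np.sort(Q[:,2])[:8],4)); print(np.round(Q[np.argsort(Q[:,2])[:4]],3))
f=cams.grab_frame("wrist");P=cloud(f)
print("sole w",axis(box(P,[.56,-.23,.011],[.73,-.09,.03])))
f=cams.grab_frame("top");P=cloud(f)
print("sole t",axis(box(P,[.56,-.23,.011],[.73,-.09,.03])))
Q=box(P,[.6,-.24,.06],[.69,-.08,.16])
plan((.634,-.1575,.05,164.5),(.634,-.1575,.003,164.5))
E
```

```text
tips lowest [0.1198 0.1209 0.1212 0.1214 0.1215 0.1216 0.1218 0.1219]
[[ 0.623 -0.186  0.12 ]
 [ 0.633 -0.189  0.121]
 [ 0.634 -0.128  0.121]
 [ 0.639 -0.128  0.121]]
sole w ('mid', array([ 0.642, -0.16 ]), 'dir', array([-0.962,  0.272]), 'deg', 164.2, 'len', 0.141, [(-0.065, 0.037, 0.017), (-0.04, 0.058, 0.017), (-0.015, 0.051, 0.017), (0.01, 0.041, 0.017), (0.035, 0.045, 0.017), (0.06, 0.039, 0.017)])h.py:23: RuntimeWarning: Mean of empty slice.
  c=Q.mean(0);w,V=np.linalg.eigh(np.cov(Q[:,:2].T));v=V[:,1]
  ret = um.true_divide(
  avg = a.mean(axis, **keepdims_kw)
h.py:23: RuntimeWarning: Degrees of freedom <= 0 for slice
  c=Q.mean(0);w,V=np.linalg.eigh(np.cov(Q[:,:2].T));v=V[:,1]
  c *= np.true_divide(1, fact)
  c *= np.true_divide(1, fact)
Traceback (most recent call last):
  File "h.py", line 24, in axis
    t=(Q[:,:2]-c[:2])@v; m=(t.max()+t.min())/2
                            ~~~~~^^
ValueError: zero-size array to reduction operation maximum which has no identity
```

```bash
python3 - <<'E'
from h import *
f=cams.grab_frame("scene");im=f["image"][120:290,180:340,::-1];d=f["range_z"][120:290,180:340]
a=cv2.resize(np.hstack([im,cv2.applyColorMap(np.uint8(np.clip((d-.8)*300,0,255)),cv2.COLORMAP_JET)]),None,fx=2.5,fy=2.5)
cv2.imwrite("pics/s2.png",a)
Rm=R.from_rotvec(np.ravel(f["rvec"])).as_matrix()
fo=240/np.tan(np.radians(f["fovy"])/2)
for p in ([.634,-.1604,.0908],[.634,-.1604,.12]):
    c=Rm@np.array(p)+np.ravel(f["tvec"]);s=c[:2]/c[2];s=s*(1+f["k1"]*(s@s));u=s*fo+[f["cx"],f["cy"]];print(p,u.round(1),"in crop",((u-[180,120])*2.5).round(),c[2].round(3))
E
```

```text
[0.634, -0.1604, 0.0908] [249.5 211.9] in crop [174. 230.] 0.961
[0.634, -0.1604, 0.12] [248.7 197.7] in crop [172. 194.] 0.945
```

View pics/s2.png

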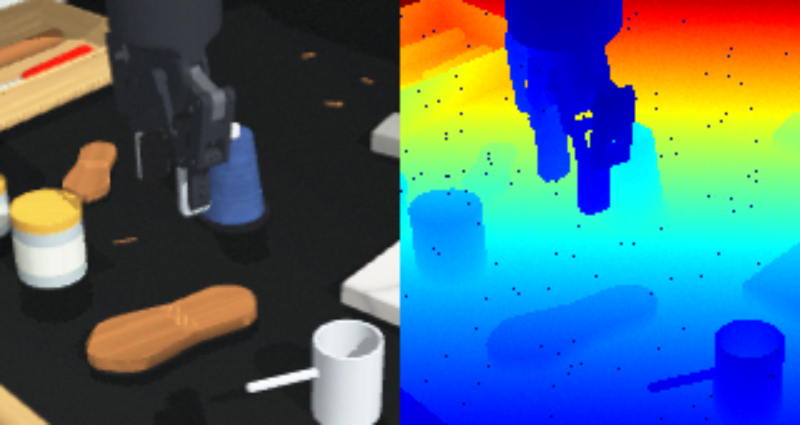

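The picture shows the fingertips at crop (190,213) and (140,178), which is z≈0.12 while the reported TCP is 0.091. The real tips therefore stand about 27 mm above the reported TCP, and I will work with that offset. I go lower, watching the force.

>>> carry_out:
  rows:
    - [0, 0.01, 0.2, 0, 0, 0, 0.2]
    - [0, 0.01, 0.35, 0, 0, 0, 0.2]
    - [0, 0.01, 0.4, 0, 0, 0, 0.2]
    - [0, 0.01, 0.42, 0, 0, 0, 0.2]
    - [0, 0.01, 0.42, 0, 0, 0, 0.2]

```text
time_s: 6.45
tool_pos: [0.6352, -0.1583, -0.0132]
orientation: [0.432, 3.111, -0.0]
ft_force: [0.5, -0.3, 0.6]
gripper_width: 0.0511
finger_force: 0.0
```

```bash
python3 - <<'E'
from h import *
plan()
P=cloud(cams.grab_frame("scene"))
Q=box(P,[.60,-.21,-.01],[.66,-.1,.16]);Q=Q[(Q[:,2]>.019)];Q=Q[np.abs(Q[:,1]+.158)>.02];print("tips lowest",np.round(Q[np.argsort(Q[:,2])[:6]],3).tolist())
E
```

```text
now [ 0.6352 -0.1583 -0.0132] yaw 164.2 tilt 0.05 w 0.0511 t 6.45 F [ 0.5 -0.3  0.6] j6 -0.17
tips lowest [[0.628, -0.183, 0.019], [0.623, -0.183, 0.019], [0.65, -0.128, 0.019], [0.649, -0.126, 0.019], [0.602, -0.127, 0.019], [0.624, -0.179, 0.019]]
```

>>> carry_out:
  rows:
    - [0, 0, 0.02, 0, 0, 0, 0.2]
    - [0, 0, 0.036, 0, 0, 0, 0.2]
    - [0, 0, 0.042, 0, 0, 0, 0.2]
    - [0, 0, 0.042, 0, 0, 0, -1]
    - [0, 0, 0.042, 0, 0, 0, -1]
    - [0, 0, 0.042, 0, 0, 0, -1]
    - [0, 0, 0.042, 0, 0, 0, -1]
    - [0, 0, 0.042, 0, 0, 0, -1]
  force: 60

```text
time_s: 7.3
tool_pos: [0.6348, -0.1581, -0.0245]
orientation: [0.432, 3.111, 0.0]
ft_force: [-0.5, -0.1, 2.1]
gripper_width: 0.0378
finger_force: 61.7
```

>>> carry_out:
  rows:
    - [0, 0, -0.1, 0, 0, 0, -1]
    - [0, 0, -0.25, 0, 0, 0, -1]
    - [0, 0, -0.45, 0, 0, 0, -1]
    - [0.839, 0.466, -0.45, 0, 0, 0.396, -1]
    - [0.839, 0.466, -0.45, 0, 0, 0.396, -1]
    - [0.839, 0.466, -0.45, 0, 0, 0.396, -1]
    - [0.839, 0.466, -0.45, 0, 0, 0.396, -1]
    - [0.839, 0.466, -0.45, 0, 0, 0.396, -1]
    - [0.839, 0.466, -0.45, 0, 0, 0.396, -1]
    - [0.839, 0.466, -0.45, 0, 0, 0.396, -1]

```text
time_s: 8.3
tool_pos: [0.4639, 0.0121, 0.0878]
orientation: [1.939, 2.471, 0.0]
ft_force: [0.1, 0.2, -0.8]
gripper_width: 0.0382
finger_force: 61.3
```

```bash
python3 - <<'E'
from h import *
plan((.4646,.0113,.03,92.9),(.4646,.0113,-.003,92.9))
E
```

```text
now [0.4639 0.0121 0.0878] yaw 103.8 tilt 0.03 w 0.0382 t 8.3 F [ 0.1  0.2 -0.8] j6 1.07
(0.4646, 0.0113, 0.03, 92.9) [-0.004, 0.002, 0.231, 0.0, 0.0, 0.06]
(0.4646, 0.0113, -0.003, 92.9) [-0.004, 0.002, 0.363, 0.0, 0.0, 0.06]
```

>>> carry_out:
  rows:
    - [-0.004, 0.002, 0.1, 0, 0, 0.06, -1]
    - [-0.004, 0.002, 0.2, 0, 0, 0.06, -1]
    - [-0.004, 0.002, 0.2, 0, 0, 0.06, -1]
    - [-0.004, 0.002, 0.2, 0, 0, 0.06, -1]

```text
time_s: 8.7
tool_pos: [0.4648, 0.0105, 0.0379]
orientation: [-2.155, -2.284, 0.001]
ft_force: [-0.1, -0.3, 0.2]
gripper_width: 0.0383
finger_force: 61.3
```

```bash
python3 - <<'E'
from h import *
f=cams.grab_frame("scene");P=cloud(f)
Q=box(P,[.40,-.12,.055],[.53,.12,.085]);print("sole s",axis(Q))
print("z at toe/heel",[np.round(np.median(Q[abs(Q[:,1]-y)<.008,2]),4) for y in (-.05,-.03,.04,.065)])
f=cams.grab_frame("wrist");P=cloud(f);Q=box(P,[.40,-.12,.04],[.53,.12,.08]);print("sole w",axis(Q))
print("z",[np.round(np.median(Q[abs(Q[:,1]-y)<.008,2]),4) for y in (-.05,-.03,.04,.065)])
print("slab w",rect(box(P,[.38,-.13,.016],[.55,.13,.03])))
plan((.4646,.0113,-.003,92.9))
E
```

```text
sole s ('mid', array([0.4752, 0.0049]), 'dir', array([-0.1  ,  0.995]), 'deg', 95.7, 'len', 0.138, [(-0.068, 0.037, 0.078), (-0.043, 0.039, 0.078), (-0.019, 0.022, 0.074), (0.005, 0.056, 0.079), (0.03, 0.046, 0.078), (0.054, 0.041, 0.077)])
z at toe/heel [np.float64(0.0785), np.float64(0.0778), np.float64(0.0784), np.float64(0.0766)]
sole w ('mid', array([0.4653, 0.023 ]), 'dir', array([-0.065,  0.998]), 'deg', 93.7, 'len', 0.102, [(-0.051, 0.051, 0.08), (-0.034, 0.042, 0.08), (-0.017, 0.052, 0.08), (0.001, 0.044, 0.08), (0.018, 0.046, 0.08), (0.035, 0.037, 0.08)])
z [np.float64(nan), np.float64(0.0798), np.float64(0.0798), np.float64(0.0798)]
slab w (array([462.9,  41.9]), array([110.9, 126.3]), 3.1)
now [0.466  0.0101 0.0391] yaw 93.3 tilt 0.09 w 0.0384 t 8.8 F [-0.  -0.7 -0.1] j6 1.25
(0.4646, 0.0113, -0.003, 92.9) [0.005, -0.006, 0.168, 0.0, 0.0, 0.002]
  return _methods._mean(a, axis=axis, dtype=dtype,
  ret = ret.dtype.type(ret / rcount)
```

>>> carry_out:
  rows:
    - [0.004, -0.004, 0.1, 0, 0, 0.002, -1]
    - [0.004, -0.004, 0.15, 0, 0, 0.002, -1]
    - [0.004, -0.004, 0.168, 0, 0, 0.002, -1]
    - [0.004, -0.004, 0.168, 0, 0, 0.002, -1]
    - [0.004, -0.004, 0.168, 0, 0, 0.002, -1]
    - [0.004, -0.004, 0.168, 0, 0, 0.002, 0.5]
    - [0.004, -0.004, 0.168, 0, 0, 0.002, 0.5]
    - [0.004, -0.004, 0.168, 0, 0, 0.002, 0.5]
    - [0.004, -0.004, 0.168, 0, 0, 0.002, 0.5]
    - [0.004, -0.004, 0.168, 0, 0, 0.002, 0.5]

```text
time_s: 9.8
tool_pos: [0.4643, 0.0113, -0.0042]
orientation: [2.165, 2.277, 0.0]
ft_force: [-0.9, -0.4, 0.1]
gripper_width: 0.064
finger_force: 0.0
```

>>> carry_out:
  rows:
    - [0, 0, -0.1, 0, 0, 0, 0.5]
    - [0, 0, -0.3, 0, 0, 0, 0.5]
    - [0, 0, -0.5, 0, 0, 0, 0.5]
    - [0, 0, -0.6, 0, 0, 0, 0.5]

```text
time_s: 10.2
tool_pos: [0.4656, 0.0109, 0.1502]
orientation: [2.162, 2.274, 0.004]
ft_force: [0.4, 0.4, -0.7]
gripper_width: 0.0639
finger_force: 0.0
```

```bash
python3 - <<'E'
from h import *
plan((.63,.143,.147,181))
E
```

```text
now [0.4656 0.0109 0.1502] yaw 92.9 tilt 0.28 w 0.0639 t 10.2 F [ 0.4  0.4 -0.7] j6 1.26
(0.63, 0.143, 0.147, 181) [0.495, 0.683, 0.015, 0.001, 0.001, -0.49]
```

>>> carry_out:
  rows:
    - [0.495, 0.683, 0, 0, 0, -0.49, 0.5]
    - [0.495, 0.683, 0, 0, 0, -0.49, 0.5]
    - [0.495, 0.683, 0, 0, 0, -0.49, 0.5]
    - [0.495, 0.683, 0, 0, 0, -0.49, 0.5]
    - [0.495, 0.683, 0, 0, 0, -0.49, 0.5]
    - [0.495, 0.683, 0, 0, 0, -0.49, 0.5]
    - [0.495, 0.683, 0, 0, 0, -0.49, 0.5]
    - [0.495, 0.683, 0, 0, 0, -0.49, 0.5]
    - [0.495, 0.683, 0, 0, 0, -0.49, 0.5]
    - [0.495, 0.683, 0, 0, 0, -0.49, 0.5]

```text
time_s: 11.2
tool_pos: [0.6285, 0.1435, 0.1455]
orientation: [-0.022, -3.141, -0.0]
ft_force: [0.3, -0.4, -0.5]
gripper_width: 0.0641
finger_force: 0.0
```

```bash
python3 - <<'E'
from h import *
f=cams.grab_frame("wrist");P=cloud(f);save(f,"w3")
print("long w",axis(box(P,[.57,.09,.010],[.72,.20,.09])))
print("top w",axis(box(P,[.57,.09,.045],[.72,.20,.09])))
f=cams.grab_frame("top");P=cloud(f)
print("sole",axis(box(P,[.40,-.11,.029],[.53,.12,.05])))
f=cams.grab_frame("scene");P=cloud(f)
print("sole",axis(box(P,[.40,-.11,.029],[.53,.12,.05])))
plan((.628,.143,.0,181))
E
```

```text
long w ('mid', array([0.6429, 0.1462]), 'dir', array([-0.999, -0.043]), 'deg', -177.5, 'len', 0.115, [(-0.059, 0.032, 0.02), (-0.039, 0.042, 0.032), (-0.019, 0.037, 0.05), (0.0, 0.033, 0.057), (0.02, 0.035, 0.057), (0.04, 0.033, 0.048)])
top w ('mid', array([0.6233, 0.1453]), 'dir', array([-0.999, -0.046]), 'deg', -177.3, 'len', 0.067, [(-0.028, 0.031, 0.052), (-0.018, 0.032, 0.056), (-0.008, 0.033, 0.057), (0.002, 0.034, 0.057), (0.012, 0.033, 0.055), (0.023, 0.031, 0.053)])
sole ('mid', array([0.4648, 0.0032]), 'dir', array([-0.044,  0.999]), 'deg', 92.5, 'len', 0.139, [(-0.06, 0.035, 0.037), (-0.036, 0.056, 0.037), (-0.011, 0.05, 0.037), (0.014, 0.039, 0.037), (0.038, 0.044, 0.036), (0.063, 0.037, 0.037)])
sole ('mid', array([0.4685, 0.0046]), 'dir', array([-0.024,  1.   ]), 'deg', 91.4, 'len', 0.138, [(-0.063, 0.039, 0.036), (-0.038, 0.06, 0.036), (-0.014, 0.055, 0.036), (0.011, 0.044, 0.036), (0.035, 0.047, 0.036), (0.06, 0.04, 0.036)])
now [0.6285 0.1434 0.1456] yaw 178.6 tilt 0.01 w 0.0641 t 11.35 F [ 0.4 -0.6 -0.7] j6 0.05
(0.628, 0.143, 0.0, 181) [0.002, -0.002, 0.582, 0.0, -0.0, -0.013]
```

View pics/w3.png

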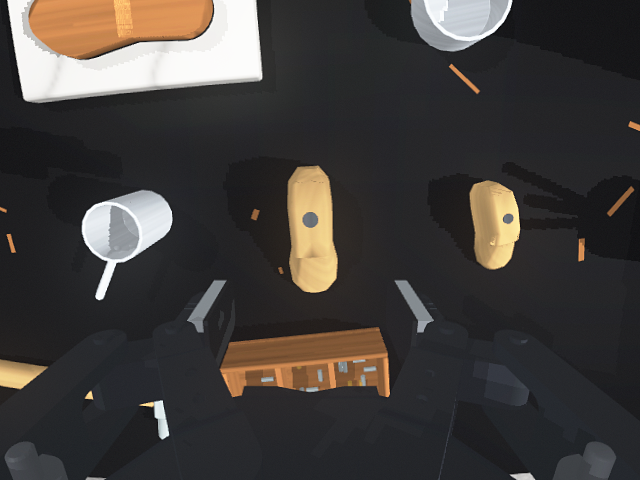

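The wrist view shows the long last at (312,225) between the fingers. Its toe is down the picture, with the short last at (495,225) and clear. The sole is well placed on the slab.

>>> carry_out:
  rows:
    - [0.002, 0.003, 0.2, 0, 0, -0.022, 0.5]
    - [0.002, 0.003, 0.4, 0, 0, -0.022, 0.5]
    - [0.002, 0.003, 0.55, 0, 0, -0.022, 0.5]
    - [0.002, 0.003, 0.63, 0, 0, -0.022, 0.5]
    - [0.002, 0.003, 0.63, 0, 0, -0.022, 0.5]
    - [0.002, 0.003, 0.63, 0, 0, -0.022, -1]
    - [0.002, 0.003, 0.63, 0, 0, -0.022, -1]
    - [0.002, 0.003, 0.63, 0, 0, -0.022, -1]
    - [0.002, 0.003, 0.63, 0, 0, -0.022, -1]
    - [0.002, 0.003, 0.63, 0, 0, -0.022, -1]
  force: 60

```text
time_s: 12.35
tool_pos: [0.6299, 0.1443, -0.0092]
orientation: [-0.075, 3.137, 0.0]
ft_force: [-0.9, -1.1, 7.0]
gripper_width: 0.0333
finger_force: 61.2
```

```bash
python3 - <<'E'
from h import *
plan((.46558,.01848,.09,92.5))
E
```

```text
now [ 0.6299  0.1443 -0.0092] yaw -177.3 tilt 0.22 w 0.0333 t 12.35 F [-0.9 -1.1  7. ] j6 -0.02
(0.46558, 0.01848, 0.09, 92.5) [0.679, -0.471, -0.399, 0.001, 0.001, 0.501]
```

>>> carry_out:
  rows:
    - [0, 0, -0.1, 0, 0, 0, -1]
    - [0, 0, -0.25, 0, 0, 0, -1]
    - [0, 0, -0.42, 0, 0, 0, -1]
    - [0.684, -0.479, -0.42, 0, 0, 0.501, -1]
    - [0.684, -0.479, -0.42, 0, 0, 0.501, -1]
    - [0.684, -0.479, -0.42, 0, 0, 0.501, -1]
    - [0.684, -0.479, -0.42, 0, 0, 0.501, -1]
    - [0.684, -0.479, -0.42, 0, 0, 0.501, -1]
    - [0.684, -0.479, -0.42, 0, 0, 0.501, -1]
    - [0.684, -0.479, -0.42, 0, 0, 0.501, -1]

```text
time_s: 13.35
tool_pos: [0.4632, 0.0158, 0.0942]
orientation: [1.518, 2.748, 0.001]
ft_force: [0.7, 0.1, -2.2]
gripper_width: 0.0335
finger_force: 60.3
```

```bash
python3 - <<'E'
from h import *
plan((.4644,.0165,.09,92.5),(.4644,.0165,.045,92.5))
E
```

```text
now [0.4632 0.0158 0.0942] yaw 122.2 tilt 0.12 w 0.0335 t 13.35 F [ 0.7  0.1 -2.2] j6 0.76
(0.4644, 0.0165, 0.09, 92.5) [-0.0, 0.005, 0.017, 0.001, 0.0, 0.165]
(0.4644, 0.0165, 0.045, 92.5) [0.0, 0.005, 0.197, 0.001, 0.0, 0.165]
```

>>> carry_out:
  rows:
    - [0, 0.005, 0.05, 0, 0, 0.165, -1]
    - [0, 0.005, 0.1, 0, 0, 0.165, -1]
    - [0, 0.005, 0.137, 0, 0, 0.165, -1]
    - [0, 0.005, 0.137, 0, 0, 0.165, -1]
    - [0, 0.005, 0.137, 0, 0, 0.165, -1]
    - [0, 0.005, 0.137, 0, 0, 0.165, -1]

```text
time_s: 13.95
tool_pos: [0.4645, 0.0169, 0.0597]
orientation: [2.161, 2.279, 0.001]
ft_force: [0.3, -0.7, -1.9]
gripper_width: 0.0332
finger_force: 60.3
```

```bash
python3 - <<'E'
from h import *
f=cams.grab_frame("scene");P=cloud(f);save(f,"s3")
cv2.imwrite("pics/s3c.png",cv2.resize(f["image"][140:300,280:460,::-1],None,fx=4,fy=3.7))
Q=box(P,[.40,-.12,.052],[.53,.12,.135]);print("last s",axis(Q))
plan((.4644,.0165,.0275,92.5))
E
```

```text
last s ('mid', array([0.479 , 0.0085]), 'dir', array([-0.149,  0.989]), 'deg', 98.6, 'len', 0.112, [(-0.061, 0.025, 0.082), (-0.042, 0.027, 0.09), (-0.023, 0.009, 0.09), (-0.004, 0.066, 0.107), (0.015, 0.066, 0.11), (0.035, 0.029, 0.104)])
now [0.4645 0.0169 0.0596] yaw 93.0 tilt 0.06 w 0.0333 t 14.0 F [ 0.3  0.7 -1.6] j6 1.27
(0.4644, 0.0165, 0.0275, 92.5) [-0.002, -0.001, 0.129, 0.0, 0.0, 0.003]
```

View pics/s3c.png

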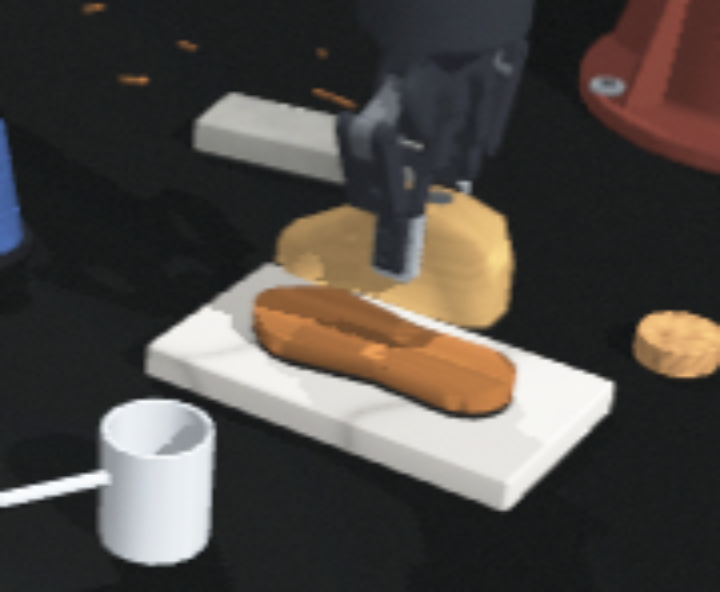

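The crop shows the last held level over the sole, toe to the left like the sole's. I lower it and release.

>>> carry_out:
  rows:
    - [-0.002, -0.001, 0.06, 0, 0, 0.003, -1]
    - [-0.002, -0.001, 0.1, 0, 0, 0.003, -1]
    - [-0.002, -0.001, 0.12, 0, 0, 0.003, -1]
    - [-0.002, -0.001, 0.13, 0, 0, 0.003, -1]
    - [-0.002, -0.001, 0.13, 0, 0, 0.003, -1]
    - [-0.002, -0.001, 0.13, 0, 0, 0.003, 0.4]
    - [-0.002, -0.001, 0.13, 0, 0, 0.003, 0.4]
    - [-0.002, -0.001, 0.13, 0, 0, 0.003, 0.4]
    - [-0.002, -0.001, 0.13, 0, 0, 0.003, 0.4]
    - [-0.002, -0.001, 0.13, 0, 0, 0.003, 0.4]

```text
time_s: 15.0
tool_pos: [0.4639, 0.0165, 0.0264]
orientation: [-2.175, -2.267, -0.0]
ft_force: [-0.2, -0.3, 0.0]
gripper_width: 0.0598
finger_force: 0.0
```

>>> carry_out:
  rows:
    - [0, 0, -0.1, 0, 0, 0, 0.4]
    - [0, 0, -0.3, 0, 0, 0, 0.4]
    - [0, 0, -0.5, 0, 0, 0, 0.4]
    - [0, 0, -0.5, 0, 0, 0, 0.4]

```text
time_s: 15.4
tool_pos: [0.4672, 0.0157, 0.1585]
orientation: [2.169, 2.261, 0.008]
ft_force: [1.0, -0.7, -0.7]
gripper_width: 0.0594
finger_force: 0.0
```

```bash
python3 - <<'E'
from h import *
plan((.627,-.005,.15,152))
E
```

```text
now [0.4672 0.0157 0.1585] yaw 92.4 tilt 0.57 w 0.0594 t 15.4 F [ 1.  -0.7 -0.7] j6 1.28
(0.627, -0.005, 0.15, 152) [-0.109, 0.635, 0.04, 0.002, 0.002, -0.331]
```

>>> carry_out:
  rows:
    - [-0.109, 0.635, 0, 0, 0, -0.331, 0.6]
    - [-0.109, 0.635, 0, 0, 0, -0.331, 0.6]
    - [-0.109, 0.635, 0, 0, 0, -0.331, 0.6]
    - [-0.109, 0.635, 0, 0, 0, -0.331, 0.6]
    - [-0.109, 0.635, 0, 0, 0, -0.331, 0.6]
    - [-0.109, 0.635, 0, 0, 0, -0.331, 0.6]
    - [-0.109, 0.635, 0, 0, 0, -0.331, 0.6]
    - [-0.109, 0.635, 0, 0, 0, -0.331, 0.6]
    - [-0.109, 0.635, 0, 0, 0, -0.331, 0.6]

```text
time_s: 16.3
tool_pos: [0.6236, -0.0041, 0.1512]
orientation: [-0.767, -3.046, -0.0]
ft_force: [1.1, -0.1, -0.6]
gripper_width: 0.0682
finger_force: 0.0
```

```bash
python3 - <<'E'
from h import *
f=cams.grab_frame("wrist");P=cloud(f);save(f,"w4")
Q=box(P,[.58,-.08,.055],[.69,.05,.09]);print("tall rim",circ(Q),np.median(Q[:,2]))
Q=box(P,[.58,-.09,.036],[.72,.05,.048]);k=Q[np.argsort(-np.hypot(Q[:,0]-.627,Q[:,1]+.005))[:15]];print("tall h",np.round(k.mean(0),3))
P=cloud(cams.grab_frame("top"))
Q=box(P,[.40,-.11,.05],[.53,.12,.12]);print("last t",axis(Q),Q[:,2].max())
P=cloud(cams.grab_frame("scene"))
Q=box(P,[.40,-.11,.05],[.53,.12,.12]);print("last s",axis(Q),Q[:,2].max())
plan((.627,-.005,.02,152))
E
```

```text
tall rim (array([ 0.6266, -0.0043]), 0.0224) 0.06279114868695539
tall h [ 0.69  -0.038  0.044]
last t ('mid', array([ 0.4637, -0.0192]), 'dir', array([-0.122,  0.992]), 'deg', 97.0, 'len', 0.065, [(-0.024, 0.036, 0.056), (-0.014, 0.04, 0.062), (-0.004, 0.041, 0.068), (0.006, 0.039, 0.074), (0.016, 0.033, 0.085), (0.026, 0.032, 0.09)]) 0.09415484371560422
last s ('mid', array([0.4758, 0.0079]), 'dir', array([-0.101,  0.995]), 'deg', 95.8, 'len', 0.111, [(-0.06, 0.026, 0.056), (-0.042, 0.029, 0.064), (-0.023, 0.03, 0.073), (-0.004, 0.031, 0.079), (0.015, 0.033, 0.08), (0.034, 0.031, 0.076)]) 0.09471965297740577
now [ 0.6236 -0.0041  0.1515] yaw 151.8 tilt 0.0 w 0.0684 t 16.45 F [-0.3  0.4 -0.4] j6 0.28
(0.627, -0.005, 0.02, 152) [-0.014, 0.003, 0.526, 0.0, -0.0, -0.001]
```

>>> carry_out:
  rows:
    - [-0.014, 0.005, 0.15, 0, 0, 0, 0.6]
    - [-0.014, 0.005, 0.3, 0, 0, 0, 0.6]
    - [-0.014, 0.005, 0.45, 0, 0, 0, 0.6]
    - [-0.014, 0.005, 0.576, 0, 0, 0, 0.6]
    - [-0.014, 0.005, 0.576, 0, 0, 0, 0.6]
    - [-0.014, 0.005, 0.576, 0, 0, 0, -1]
    - [-0.014, 0.005, 0.576, 0, 0, 0, -1]
    - [-0.014, 0.005, 0.576, 0, 0, 0, -1]
    - [-0.014, 0.005, 0.576, 0, 0, 0, -1]
    - [-0.014, 0.005, 0.576, 0, 0, 0, -1]
  force: 40

```text
time_s: 17.45
tool_pos: [0.6288, -0.005, 0.0096]
orientation: [0.76, 3.045, 0.0]
ft_force: [0.1, -0.4, 6.5]
gripper_width: 0.0472
finger_force: 41.9
```

```bash
python3 - <<'E'
from h import *
plan((.54,.13,.13,171),(.54,.13,.13,192))
E
```

```text
now [ 0.6288 -0.005   0.0096] yaw 152.0 tilt 0.19 w 0.0472 t 17.45 F [ 0.1 -0.4  6.5] j6 0.27
(0.54, 0.13, 0.13, 171) [0.566, 0.31, -0.483, 0.0, 0.001, -0.106]
(0.54, 0.13, 0.13, 192) [0.566, 0.31, -0.483, -0.0, 0.001, -0.222]
```

>>> carry_out:
  rows:
    - [0, 0, -0.1, 0, 0, 0, -1]
    - [0, 0, -0.25, 0, 0, 0, -1]
    - [0, 0, -0.45, 0, 0, 0, -1]
    - [0.566, 0.31, -0.483, 0, 0, -0.222, -1]
    - [0.566, 0.31, -0.483, 0, 0, -0.222, -1]
    - [0.566, 0.31, -0.483, 0, 0, -0.222, -1]
    - [0.566, 0.31, -0.483, 0, 0, -0.222, -1]
    - [0.566, 0.31, -0.483, 0, 0, -0.222, -1]
    - [0.566, 0.31, -0.483, 0, 0, -0.222, -1]

```text
time_s: 18.35
tool_pos: [0.5388, 0.1308, 0.1289]
orientation: [-0.33, 3.123, -0.0]
ft_force: [0.7, -0.3, -0.8]
gripper_width: 0.0474
finger_force: 41.9
```

```bash
python3 - <<'E'
from h import *
plan((.458,.2605,.13,192))
for n in ("wrist","top"):
    P=cloud(cams.grab_frame(n)); print(n)
    Q=box(P,[.38,.2,.029],[.53,.33,.08]);print("wide rim",circ(Q[Q[:,0]>.43]) if len(Q) else 0,"handle",np.round(Q[Q[:,0]<.41].mean(0),4) if (Q[:,0]<.41).any() else "")
E
```

```text
now [0.5388 0.1308 0.1289] yaw -167.9 tilt 0.05 w 0.0474 t 18.35 F [ 0.7 -0.3 -0.8] j6 -0.21
(0.458, 0.2605, 0.13, 192) [0.208, 0.575, -0.005, -0.0, 0.0, 0.0]
wrist
wide rim (array([0.4584, 0.2615]), 0.0321) handle [0.3968 0.2476 0.0446]
top
wide rim (array([0.4504, 0.2266]), 0.0047) handle
```

>>> carry_out:
  rows:
    - [0.2, 0.577, 0, 0, 0, 0, -1]
    - [0.2, 0.577, 0, 0, 0, 0, -1]
    - [0.2, 0.577, 0, 0, 0, 0, -1]
    - [0.2, 0.577, 0, 0, 0, 0, -1]
    - [0.2, 0.577, 0.12, 0, 0, 0, -1]
    - [0.2, 0.577, 0.24, 0, 0, 0, -1]
    - [0.2, 0.577, 0.24, 0, 0, 0, -1]
    - [0.2, 0.577, 0.24, 0, 0, 0, -1]

```text
time_s: 19.25
tool_pos: [0.4602, 0.2604, 0.0686]
orientation: [0.323, -3.124, 0.0]
ft_force: [-0.5, -0.3, -0.6]
gripper_width: 0.0476
finger_force: 42.1
```

```bash
python3 - <<'E'
from h import *
plan((.46,.2615,.0146,192))
f=cams.grab_frame("scene");P=cloud(f)
cv2.imwrite("pics/s4c.png",cv2.resize(f["image"][200:330,440:590,::-1],None,fx=4.6,fy=4.6))
Q=box(P,[.38,.2,.027],[.53,.33,.037]);print("wide rim",circ(Q[Q[:,0]>.43]))
Q=box(P,[.40,.2,.06],[.52,.33,.09]);print("tall wall",circ(Q),len(Q),Q[:,2].min())
E
```

```text
now [0.4602 0.2604 0.0686] yaw -168.2 tilt 0.05 w 0.0476 t 19.25 F [-0.5 -0.3 -0.6] j6 0.06
(0.46, 0.2615, 0.0146, 192) [-0.0, 0.004, 0.216, -0.0, -0.0, -0.001]
wide rim (array([0.4591, 0.2618]), 0.032)
tall wall (array([0.4608, 0.2613]), 0.0229) 389 0.06002057478118519
```

View pics/s4c.png

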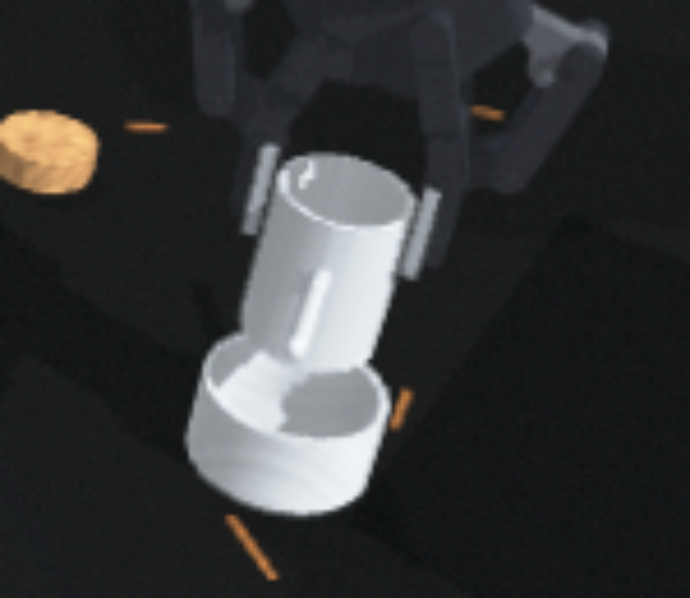

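The crop shows the tall cup over the wide cup, with the pads above the wide rim and its handle towards the camera. It is centred to 2 mm, so I lower and release.

>>> carry_out:
  rows:
    - [0.006, 0.003, 0.08, 0, 0, 0, -1]
    - [0.006, 0.003, 0.14, 0, 0, 0, -1]
    - [0.006, 0.003, 0.19, 0, 0, 0, -1]
    - [0.006, 0.003, 0.217, 0, 0, 0, -1]
    - [0.006, 0.003, 0.217, 0, 0, 0, -1]
    - [0.006, 0.003, 0.217, 0, 0, 0, 0.6]
    - [0.006, 0.003, 0.217, 0, 0, 0, 0.6]
    - [0.006, 0.003, 0.217, 0, 0, 0, 0.6]
    - [0.006, 0.003, 0.217, 0, 0, 0, 0.6]
    - [0.006, 0.003, 0.217, 0, 0, 0, 0.6]

```text
time_s: 20.3
tool_pos: [0.4586, 0.2615, 0.0141]
orientation: [-0.326, 3.124, 0.0]
ft_force: [0.5, 0.1, 0.3]
gripper_width: 0.0683
finger_force: 0.0
```

>>> carry_out:
  rows:
    - [0, 0, -0.1, 0, 0, 0, 0.6]
    - [0, 0, -0.3, 0, 0, 0, 0.6]
    - [0, 0, -0.5, 0, 0, 0, 0.6]
    - [0, 0, -0.6, 0, 0, 0, 0.6]

```text
time_s: 20.7
tool_pos: [0.4599, 0.2619, 0.1688]
orientation: [-0.326, 3.119, 0.001]
ft_force: [0.5, -0.1, -0.1]
gripper_width: 0.0687
finger_force: 0.0
```

```bash
python3 - <<'E'
from h import *
plan((.53,.08,.16,180),(.59,-.11,.16,180),(.637,-.301,.16,180))
P=cloud(cams.grab_frame("scene"))
Q=box(P,[.38,.2,.029],[.53,.33,.037]);Q=Q[np.hypot(Q[:,0]-.458,Q[:,1]-.261)>.028];print("wide rim",circ(Q[Q[:,0]>.43]))
Q=box(P,[.40,.2,.050],[.60,.33,.09]);Q=Q[np.hypot(Q[:,0]-.458,Q[:,1]-.261)<.03];print("tall wall",circ(Q),len(Q),Q[:,2].max())
Q=box(P,[.48,.2,.036],[.60,.33,.055]);k=Q[np.argsort(-np.hypot(Q[:,0]-.458,Q[:,1]-.261))[:15]];print("tall h",np.round(k.mean(0),3))
E
```

```text
now [0.4599 0.2619 0.1688] yaw -168.1 tilt 0.3 w 0.0687 t 20.7 F [ 0.5 -0.1 -0.1] j6 0.06
(0.53, 0.08, 0.16, 180) [-0.124, -0.77, 0.036, 0.0, 0.002, 0.066]
(0.59, -0.11, 0.16, 180) [-0.201, -1.563, 0.036, 0.0, 0.002, 0.066]
(0.637, -0.301, 0.16, 180) [-0.227, -2.349, 0.036, 0.0, 0.002, 0.066]
wide rim (array([0.4587, 0.2618]), 0.0322)
tall wall (array([0.4594, 0.2624]), 0.0225) 493 0.06843824909559924
tall h [0.528 0.276 0.047]
```

>>> carry_out:
  rows:
    - [-0.08, -0.8, 0, 0, 0, 0, 0.75]
    - [-0.08, -0.8, 0, 0, 0, 0, 0.75]
    - [-0.08, -0.8, 0, 0, 0, 0, 0.75]
    - [-0.08, -0.8, 0, 0, 0, 0, 0.75]
    - [-0.08, -0.8, 0, 0, 0, 0, 0.75]
    - [-0.08, -0.8, 0, 0, 0, 0, 0.75]

```text
time_s: 21.35
tool_pos: [0.5194, 0.0688, 0.1636]
orientation: [0.322, -3.124, -0.001]
ft_force: [0.3, -0.0, 0.4]
gripper_width: 0.0745
finger_force: 0.0
```

>>> carry_out:
  rows:
    - [-0.08, -0.8, 0, 0, 0, 0, 0.75]
    - [-0.08, -0.8, 0, 0, 0, 0, 0.75]
    - [-0.08, -0.8, 0, 0, 0, 0, 0.75]
    - [-0.08, -0.8, 0, 0, 0, 0, 0.75]
    - [-0.08, -0.8, 0, 0, 0, 0, 0.75]
    - [-0.08, -0.8, 0, 0, 0, 0, 0.75]

```text
time_s: 21.95
tool_pos: [0.5803, -0.1211, 0.1634]
orientation: [0.326, -3.124, -0.002]
ft_force: [-0.4, 0.4, 0.6]
gripper_width: 0.0746
finger_force: 0.0
```

>>> carry_out:
  rows:
    - [-0.07, -0.74, 0, 0, 0, 0.233, 0.75]
    - [-0.07, -0.74, 0, 0, 0, 0.233, 0.75]
    - [-0.07, -0.74, 0, 0, 0, 0.233, 0.75]
    - [-0.07, -0.74, 0, 0, 0, 0.233, 0.75]
    - [-0.07, -0.74, 0, 0, 0, 0.233, 0.75]
    - [-0.07, -0.74, 0, 0, 0, 0.233, 0.75]
    - [-0.07, -0.74, 0, 0, 0, 0.233, 0.75]

```text
time_s: 22.65
tool_pos: [0.6362, -0.2967, 0.1643]
orientation: [0.804, 3.037, 0.001]
ft_force: [-0.2, 0.4, -0.5]
gripper_width: 0.0747
finger_force: 0.0
```

```bash
python3 - <<'E'
from h import *
f=cams.grab_frame("wrist");P=cloud(f);save(f,"w5")
Q=box(P,[.59,-.345,.056],[.69,-.255,.07]);print("tin",rect(Q),np.median(Q[:,2]))
plan((.638,-.301,.005,150))
E
```

```text
tin (array([ 637.9, -301.2]), array([55.8, 56.5]), 58.4) 0.061389181504399946
now [ 0.6361 -0.2968  0.1645] yaw 150.3 tilt 0.02 w 0.0749 t 22.7 F [-0.3  0.6  0.8] j6 -0.1
(0.638, -0.301, 0.005, 150) [-0.015, -0.011, 0.638, 0.0, 0.0, 0.002]
```

View pics/w5.png

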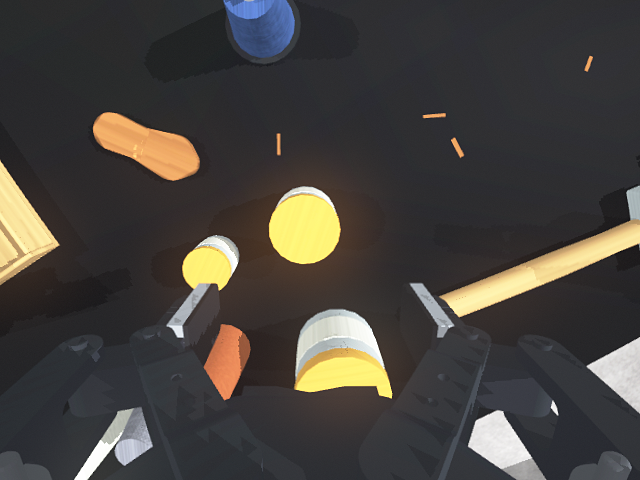

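The view shows the middle tin's lid at (305,228), with the small tin at (208,262) and the large one at (342,355), both clear of the fingers' path. I descend and grip.

>>> carry_out:
  rows:
    - [-0.015, -0.011, 0.2, 0, 0, 0, 0.75]
    - [-0.015, -0.011, 0.35, 0, 0, 0, 0.75]
    - [-0.015, -0.011, 0.5, 0, 0, 0, 0.75]
    - [-0.015, -0.011, 0.65, 0, 0, 0, 0.75]
    - [-0.015, -0.011, 0.706, 0, 0, 0, 0.75]
    - [-0.015, -0.011, 0.706, 0, 0, 0, 0.75]
    - [-0.015, -0.011, 0.706, 0, 0, 0, -1]
    - [-0.015, -0.011, 0.706, 0, 0, 0, -1]
    - [-0.015, -0.011, 0.706, 0, 0, 0, -1]
    - [-0.015, -0.011, 0.706, 0, 0, 0, -1]
  force: 60

```text
time_s: 23.7
tool_pos: [0.6392, -0.3041, -0.0094]
orientation: [0.812, 3.031, -0.001]
ft_force: [0.2, 2.8, 7.9]
gripper_width: 0.0551
finger_force: 64.1
```

```bash
python3 - <<'E'
from h import *
plan((.6,-.12,.16,150),(.4567,.169,.16,95))
E
```

```text
now [ 0.6392 -0.3041 -0.0094] yaw 150.0 tilt 0.23 w 0.0551 t 23.7 F [0.2 2.8 7.9] j6 -0.11
(0.6, -0.12, 0.16, 150) [0.501, 0.559, -0.679, 0.0, 0.001, 0.0]
(0.4567, 0.169, 0.16, 95) [1.575, 1.274, -0.684, 0.001, 0.001, 0.306]
```

>>> carry_out:
  rows:
    - [0, 0, -0.1, 0, 0, 0, -1]
    - [0, 0, -0.3, 0, 0, 0, -1]
    - [0, 0, -0.5, 0, 0, 0, -1]
    - [0, 0, -0.684, 0, 0, 0, -1]
    - [0.525, 0.425, -0.684, 0, 0, 0, -1]
    - [0.525, 0.425, -0.684, 0, 0, 0, -1]
    - [0.525, 0.425, -0.684, 0, 0, 0, -1]
    - [0.525, 0.425, -0.684, 0, 0, 0, -1]
    - [0.525, 0.425, -0.684, 0, 0, 0, -1]

```text
time_s: 24.6
tool_pos: [0.5767, -0.1432, 0.1601]
orientation: [0.808, 3.034, 0.0]
ft_force: [0.4, -0.0, -1.9]
gripper_width: 0.0555
finger_force: 64.6
```

>>> carry_out:
  rows:
    - [0.525, 0.425, 0, 0, 0, 0, -1]
    - [0.525, 0.425, 0, 0, 0, 0, -1]
    - [0.525, 0.425, 0, 0, 0, 0, -1]
    - [0.525, 0.425, 0, 0, 0, 0, -1]
    - [0.525, 0.425, 0, 0, 0, 0, -1]

```text
time_s: 25.1
tool_pos: [0.5166, 0.0135, 0.1597]
orientation: [0.809, 3.034, 0.001]
ft_force: [0.5, -0.1, -2.7]
gripper_width: 0.0552
finger_force: 64.7
```

>>> carry_out:
  rows:
    - [0.525, 0.425, 0, 0, 0, 0.306, -1]
    - [0.525, 0.425, 0, 0, 0, 0.306, -1]
    - [0.525, 0.425, 0, 0, 0, 0.306, -1]
    - [0.525, 0.425, 0, 0, 0, 0.306, -1]
    - [0.525, 0.425, 0, 0, 0, 0.306, -1]
    - [0.525, 0.425, 0, 0, 0, 0.306, -1]
    - [0.525, 0.425, 0, 0, 0, 0.306, -1]
    - [0.525, 0.425, 0, 0, 0, 0.306, -1]

```text
time_s: 25.9
tool_pos: [0.4573, 0.1687, 0.1591]
orientation: [2.126, 2.311, 0.001]
ft_force: [-0.7, -0.1, -1.9]
gripper_width: 0.0549
finger_force: 64.7
```

```bash
python3 - <<'E'
from h import *
plan((.4567,.169,.05,95),(.4567,.169,-.009,95))
E
```

```text
now [0.4573 0.1687 0.1591] yaw 94.8 tilt 0.07 w 0.0549 t 25.9 F [-0.7 -0.1 -1.9] j6 1.57
(0.4567, 0.169, 0.05, 95) [0.002, -0.003, 0.436, 0.0, 0.0, -0.001]
(0.4567, 0.169, -0.009, 95) [0.002, -0.003, 0.672, 0.0, 0.0, -0.001]
```

>>> carry_out:
  rows:
    - [0, 0, 0.2, 0, 0, 0, -1]
    - [0, 0, 0.4, 0, 0, 0, -1]
    - [0, 0, 0.55, 0, 0, 0, -1]
    - [0, 0, 0.63, 0, 0, 0, -1]
    - [0, 0, 0.655, 0, 0, 0, -1]
    - [0, 0, 0.672, 0, 0, 0, -1]
    - [0, 0, 0.672, 0, 0, 0, -1]

```text
time_s: 26.6
tool_pos: [0.4572, 0.1694, -0.0084]
orientation: [2.123, 2.314, 0.002]
ft_force: [-0.6, 0.1, -2.5]
gripper_width: 0.0552
finger_force: 65.0
```

>>> carry_out:
  rows:
    - [0, 0, 0, 0, 0, 0, 0.75]
    - [0, 0, 0, 0, 0, 0, 0.75]
    - [0, 0, 0, 0, 0, 0, 0.75]
    - [0, 0, 0, 0, 0, 0, 0.75]
    - [0, 0, -0.1, 0, 0, 0, 0.75]
    - [0, 0, -0.3, 0, 0, 0, 0.75]
    - [0, 0, -0.5, 0, 0, 0, 0.75]
    - [0, 0, -0.7, 0, 0, 0, 0.75]

```text
time_s: 27.4
tool_pos: [0.4556, 0.1697, 0.1676]
orientation: [2.124, 2.315, 0.0]
ft_force: [2.1, 0.6, -0.0]
gripper_width: 0.0746
finger_force: 0.0
```

>>> carry_out:
  rows:
    - [0, -0.7, 0, 0, 0, 0, 0.75]
    - [0, -0.7, 0, 0, 0, 0, 0.75]
    - [0, -0.7, 0, 0, 0, 0, 0.75]
    - [0, -0.7, 0, 0, 0, 0, 0.75]
    - [0, 0.7, 0, 0, 0, 0, 0.75]
    - [0, 0.7, 0, 0, 0, 0, 0.75]
    - [0, 0.7, 0, 0, 0, 0, 0.75]
    - [0, 0.7, 0, 0, 0, 0, 0.75]
    - [0, 0.7, 0, 0, 0, 0, 0.75]
    - [0, 0.7, 0, 0, 0, 0, 0.75]

```text
time_s: 28.4
tool_pos: [0.5724, 0.1797, 0.1655]
orientation: [2.124, 2.314, 0.001]
ft_force: [-0.2, -0.3, 1.7]
gripper_width: 0.0749
finger_force: 0.0
```

```bash
python3 - <<'E'
from h import *
plan()
for n in ("top","scene"):
    f=cams.grab_frame(n);P=cloud(f);save(f,"end_"+n);print("==",n)
    print("slab",rect(box(P,[.38,-.13,.016],[.55,.13,.025])))
    print("sole",axis(box(P,[.40,-.11,.029],[.53,.12,.04])))
    print("last",axis(box(P,[.40,-.11,.046],[.53,.12,.12])))
    print("last top",axis(box(P,[.40,-.11,.081],[.53,.12,.12])))
    Q=box(P,[.40,.11,.056],[.51,.22,.08]);print("tin",rect(Q) if len(Q) else 0,np.median(Q[:,2]))
    Q=box(P,[.42,.2,.060],[.50,.33,.09]);print("tall",circ(Q),Q[:,2].max())
    Q=box(P,[.38,.2,.029],[.53,.33,.037]);Q=Q[np.hypot(Q[:,0]-.458,Q[:,1]-.261)>.028];print("wide",circ(Q[Q[:,0]>.43]))
    Q=box(P,[.48,.2,.036],[.60,.33,.055]);k=Q[np.argsort(-np.hypot(Q[:,0]-.458,Q[:,1]-.261))[:15]];print("tall h",np.round(k.mean(0),3))
    print("short",axis(box(P,[.57,.22,.010],[.72,.37,.09])))
f=cv2.imread("pics/end_scene.png");cv2.imwrite("pics/endc.png",cv2.resize(f[170:330,290:550],None,fx=3,fy=3))
E
```

```text
now [0.5724 0.1797 0.1655] yaw 94.9 tilt 0.03 w 0.0749 t 28.4 F [-0.2 -0.3  1.7] j6 1.57
== top
slab (array([464. ,   3.6]), array([109.9, 200. ]), 2.7)
sole ('mid', array([ 0.4662, -0.0021]), 'dir', array([-0.062,  0.998]), 'deg', 93.5, 'len', 0.15, [(-0.065, 0.0, 0.038), (-0.038, 0.054, 0.036), (-0.011, 0.052, 0.036), (0.016, 0.041, 0.036), (0.043, 0.044, 0.037), (0.07, 0.037, 0.036)])
last ('mid', array([0.463 , 0.0034]), 'dir', array([-0.045,  0.999]), 'deg', 92.6, 'len', 0.114, [(-0.047, 0.032, 0.055), (-0.028, 0.04, 0.067), (-0.008, 0.036, 0.082), (0.011, 0.033, 0.091), (0.031, 0.033, 0.091), (0.051, 0.031, 0.085)])
last top ('mid', array([0.463 , 0.0202]), 'dir', array([-0.04 ,  0.999]), 'deg', 92.3, 'len', 0.069, [(-0.029, 0.029, 0.085), (-0.018, 0.031, 0.089), (-0.007, 0.031, 0.092), (0.003, 0.031, 0.092), (0.014, 0.031, 0.091), (0.025, 0.029, 0.089)])
tin (array([456.6, 171. ]), array([56.2, 57. ]), 45.4) 0.06068626801282838
tall (array([0.4559, 0.2603]), 0.0225) 0.07077622846804918
wide (array([0.4567, 0.2599]), 0.0327)
tall h [0.524 0.274 0.047]h.py:23: RuntimeWarning: Mean of empty slice.
  c=Q.mean(0);w,V=np.linalg.eigh(np.cov(Q[:,:2].T));v=V[:,1]
  ret = um.true_divide(
  avg = a.mean(axis, **keepdims_kw)
h.py:23: RuntimeWarning: Degrees of freedom <= 0 for slice
  c=Q.mean(0);w,V=np.linalg.eigh(np.cov(Q[:,:2].T));v=V[:,1]
  c *= np.true_divide(1, fact)
  c *= np.true_divide(1, fact)
Traceback (most recent call last):
  File "h.py", line 24, in axis
    t=(Q[:,:2]-c[:2])@v; m=(t.max()+t.min())/2
                            ~~~~~^^
ValueError: zero-size array to reduction operation maximum which has no identity
```

```bash
python3 - <<'E'
from h import *
f=cams.grab_frame("scene");P=cloud(f)
Q=box(P,[.57,.22,.010],[.72,.37,.06]);print("short",axis(Q) if len(Q)>50 else "hidden")
cv2.imwrite("pics/endc.png",cv2.resize(f["image"][170:400,290:550,::-1],None,fx=2.5,fy=2.5))
E
```

```text
short ('mid', array([0.6438, 0.3086]), 'dir', array([-0.966, -0.258]), 'deg', -165.0, 'len', 0.076, [(-0.023, 0.028, 0.014), (-0.011, 0.03, 0.022), (0.001, 0.024, 0.031), (0.013, 0.024, 0.039), (0.024, 0.024, 0.04), (0.036, 0.02, 0.039)])
```

View pics/endc.png

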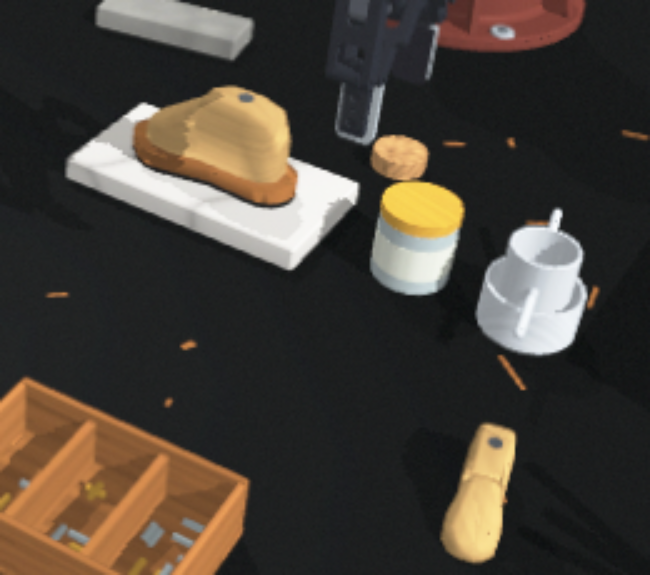

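The final view shows the last on the sole on the slab at (215,145) and the tin standing at (417,238). The cups are nested with opposed handles at (535,285), and the short last is unmoved at (480,495). Handing in.

```bash
python3 -c "
from workcell import robot
print(robot.hand_in())"
```

```text
the job is handed in; nothing more can be done
None
```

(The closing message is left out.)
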